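# Put the stone chisels away on their shadows

### The arm

A 6-joint arm with a two-finger parallel gripper is mounted at the origin on the work surface. World frame = base frame: x ahead of the robot, y to its left, z up, the work surface at z = 0. Lengths are in mm, angles in rad, forces in N, time in s.
With the tool pointing down it reaches from about 275 to 1000 mm from the base axis. Payload 8.4 kg.
Tool frame: the origin (TCP) lies midway between the tips of the shut fingers; the grasp point (between the pads) lies 19 mm behind it; z points along the fingers, y is the line along which they close (so a half turn about z gives the same grasp; the last joint's range is limited). The gripper opens to 85 mm and grips with 20 to 120 N. Pads are 22 mm wide; open, the fingers measure 114 mm over their backs; the gripper's body (76 mm by 85 mm) begins 54 mm behind the grasp point. The pads swing forward as they close: fully open they stand 13 mm farther back than shut.
Start: joints at [1.126, 0.353, 1.633, -0, 1.155, -0.002], TCP at [267.793, 564.725, 231.281] pointing down, gripper open.
Joint ranges: [-2.63, 2.63], [-0.92, 2.1], [0.06, 2.66], [-1.3, 4.44], [0, 2.69], [-3.02, 3.02]. Speed limits (rad/s): [2.22, 2.22, 2.79, 3.14, 3.14, 3.14].

### API

Orientations are given as [roll, pitch, yaw] about the fixed x, y, z axes, in that order (R = Rz(yaw) Ry(pitch) Rx(roll)).
In Python, from rig import telemetry, optics, r gives the robot as it stands.
- The arm moves only by the tool play_rows, never from a script. Its arguments are lists of equal length, an entry for each row: "dp": the shift along the tool's x, y, z in units of 40 mm (1.0 is 40 mm), a list of three; "rot": the turn, a rotation vector about the tool's x, y, z in units of 6 degrees (1.0 is 6 degrees), a list of three. In form: {"dp": [[tx, ty, tz], ...], "rot": [[ax, ay, az], ...]}. A call has 1 to 5 rows; each row is the pose to reach, as a shift and turn from the pose commanded when the call began, along the tool's axes at that moment; what a row does not reach only later rows make up. A row lasts 1/12 s, in which the tool goes at most 41.7 mm and 7.16 degrees, less where a joint would pass 70% of its speed; a pose out of reach is approached as far as the arm can. A call with a gripper value outside its range is refused whole. "fingers" is the opening, from 0 (shut) to 1 (fully open), set as the call begins (left out, the last holds). The fingers move at their own pace and stop on an object; "grip_force" is the grip in N (left out, the last holds). Time passes only in rows, so rows that repeat a pose let the fingers close. It gives the time, the measured TCP pose, the force, the opening and the grip force at its end, in the units of the state.
- telemetry.sense(): the state, without advancing time (a new reading comes with each control period).
- optics.grab_frame(name): name is "scene" or "top" or "wrist"; returns a dict with "color" (480x640x3 uint8, red, green, blue), "mtx" (3x3 intrinsics, pixels), "R" (3x3) and "t" (3): a world point X has camera coordinates R X + t; the wrist camera has in their place "mount" (4x4, takes a point from camera to tool coordinates, whose origin is the TCP and whose axes are the flange's). Camera axes: x right, y down, z forward; pixel columns grow to the right and rows downward; lengths in mm; the calibration is good to about 2 mm. A picture is of the moment at which its call begins: read the wrist's pose just before it. There is no depth.
- r.sign_off(): hands the job in; it is judged then, once.
The state is a dict: "clock": time; "qpos": joint angles; "qvel": joint speeds; "joint_efforts": joint torques, N m; "eef_pos": TCP position; "tcp_rot": TCP orientation; "contact_force": force on the tool from outside, world axes, zero at the start; "wrist_torque": the same for the moment, N m; "opening": opening from 0.0 (shut) to 1.0 (fully open); "grasp_force": force on a finger pad.
Only numpy, scipy, OpenCV 4.12 (cv2) and the standard library are available. Lean on these libraries where they do the work, as an engineer would, in place of code of your own. Each camera call takes 0.05 s, during which the arm holds its last target. There are 200 camera calls.

### The job

Clear the three stone chisels off the slate and put them away in the wooden tool tray: lay each one flat on the dark outline of its own shape, blade towards the outline's blade. Leave the rasp and the pointing trowel, which only look similar, lying where they are on the slate, and do not disturb the mallet and the jar.

Things in the scene. Friction and masses are not known exactly. Their poses are not given: they have to be found in the camera images.
- narrow_centre (a point): The narrow chisel: 190 mm long, pale wooden handle 24 mm wide and high, brass collar, steel blade 6 mm thick, a straight bar 10 mm wide. Loose, 140 g, on the slate at the start. The point is in the handle on the axis, half-way up (12 mm above its support), near the balance point: handle from 90 mm behind to 20 mm ahead of it, cutting edge 100 mm ahead. x along the tool to the blade, z up.
- medium_centre (a point): The medium chisel: 190 mm long, pale wooden handle 24 mm wide and high, brass collar, steel blade 6 mm thick, 24 mm wide over its last 28 mm. Loose, 160 g, on the slate at the start. The point is in the handle on the axis, half-way up (12 mm above its support), near the balance point: handle from 90 mm behind to 20 mm ahead of it, cutting edge 100 mm ahead. x along the tool to the blade, z up.
- broad_centre (a point): The broad chisel: 190 mm long, pale wooden handle 24 mm wide and high, brass collar, steel blade 6 mm thick, 44 mm wide over its last 28 mm. Loose, 190 g, on the slate at the start. The point is in the handle on the axis, half-way up (12 mm above its support), near the balance point: handle from 90 mm behind to 20 mm ahead of it, cutting edge 100 mm ahead. x along the tool to the blade, z up.
- rasp_centre (a point): Look-alike rasp, stays on the slate: same wooden handle and collar, toothed flat steel 18 mm wide, its last 30 mm tapering to a point. Loose, 170 g. Point in the handle at half height (12 mm up): butt 90 mm behind it, tip 125 mm ahead. x along the tool to the tip, z up.
- trowel_centre (a point): Look-alike pointing trowel, stays on the slate: same wooden handle and collar, thin leaf-shaped pointed blade up to 52 mm wide. Loose, 150 g. Point in the handle at half height (12 mm up): butt 90 mm behind it, tip 115 mm ahead. x along the tool to the tip, z up.
- place_narrow: Narrow chisel's place: fixed tray panel 220 x 85 mm with that chisel's dark outline and a lip 4 mm high; three lie side by side, 86 mm apart, in any order. Origin: middle of the handle-end edge, underside; floor 4 mm above. x along the panel to the blade end, z up. On its outline the chisel's centre is at x 105, y 0, z 16 mm from the origin, blade to +x.
- place_medium: Medium chisel's place: fixed tray panel 220 x 85 mm with that chisel's dark outline and a lip 4 mm high; three lie side by side, 86 mm apart, in any order. Origin: middle of the handle-end edge, underside; floor 4 mm above. x along the panel to the blade end, z up. On its outline the chisel's centre is at x 105, y 0, z 16 mm from the origin, blade to +x.
- place_broad: Broad chisel's place: fixed tray panel 220 x 85 mm with that chisel's dark outline and a lip 4 mm high; three lie side by side, 86 mm apart, in any order. Origin: middle of the handle-end edge, underside; floor 4 mm above. x along the panel to the blade end, z up. On its outline the chisel's centre is at x 105, y 0, z 16 mm from the origin, blade to +x.
- mallet: Bystander: round carver's mallet of dark wood standing on its head, handle up, 168 mm high, head 72 mm across. Origin: centre of its underside.
- jar: Bystander: closed jar, 64 mm across, 85 mm high. Origin: centre of its underside.

How it is judged:
By the outcome, as a careful person would: the job done as asked, in the order asked, and still so for the second after the job is handed in, with the robot touching nothing.
It also fails if it takes over 99 s, if anything falls off the work surface, if the arm or the gripper's body presses on something with over 40 N, if the wrist force passes 120 N, or if a joint passes its speed limit or range.

## Working session

There is one attempt and no reset: what is moved stays moved. The work goes in short steps, Python scripts to look and compute and a tool call to move; the robot and the scene stay as the last step left them, time stands still between calls to the robot, and variables do not carry over. Pictures are saved under pics/ and viewed, at most 14 in all, crops included, and the job is handed in when it is done.

Besides the shell and the picture viewer there is one more tool, called after "Request:" as name(argument=value, ...) on one line, values as JSON. play_rows: Moves the arm, as the interface text tells. Its arguments: {"type":"object","properties":{"dp":{"type":"array"},"rot":{"type":"array"},"fingers":{"type":"number"},"grip_force":{"type":"number"}},"required":["dp","rot"]}

```bash
mkdir -p pics; python3 - <<'E'
from rig import telemetry, optics, r
import cv2,pickle
s=telemetry.sense();print(s)
for n in ["top","scene"]:
    f=optics.grab_frame(n);cv2.imwrite(f"pics/{n}0.png",f["color"][:,:,::-1]);pickle.dump(f,open(f"{n}.pkl","wb"))
    print(n,f["mtx"],f["R"],f["t"])
f=optics.grab_frame("wrist");print(f["mount"],f["mtx"])
E
```

```text
{'clock': 0.0, 'qpos': array([ 1.12560038e+00,  3.53619613e-01,  1.63414699e+00, -3.11688459e-05,
        1.15522533e+00, -2.35352636e-03]), 'qvel': array([ 0.0006128 ,  0.00053355,  0.00071322,  0.00138625,  0.00036202,
       -0.00110292]), 'joint_efforts': array([-8.29967485e-04, -6.05239534e+01, -3.42077494e+01,  5.06554431e-05,
        9.00994783e-03,  1.74065157e-06]), 'eef_pos': array([267.58964223, 564.27616212, 230.57401514]), 'tcp_rot': array([-3.14019331e+00,  2.52049863e-05,  2.69876285e+00]), 'contact_force': array([0.28733314, 0.62092859, 0.50626721]), 'wrist_torque': array([-0.00320873, -0.03246616, -0.03214308]), 'grasp_force': 0.0, 'opening': 1.001562263706813}
top [[437.82879382   0.         319.12936676]
 [  0.         437.82879382 239.91632329]
 [  0.           0.           1.        ]] [[ 0.02206042 -0.99939883  0.0267454 ]
 [-0.99108301 -0.02537745 -0.13080694]
 [ 0.13140703 -0.02362125 -0.99104704]] [-31.80270467 581.69192154 963.17462197]
scene [[595.90444194   0.         316.10478016]
 [  0.         595.90444194 245.58301092]
 [  0.           0.           1.        ]] [[-0.13357358  0.99085668 -0.01900378]
 [ 0.70777106  0.08195443 -0.701672  ]
 [-0.69369894 -0.10717517 -0.71224663]] [  87.15219153 -362.72985752 1822.83845807]
[[ 6.62232611e-04 -9.62508518e-01 -2.71250648e-01  6.87464791e+01]
 [ 9.99999669e-01  7.65752261e-04 -2.75799088e-04  1.95539069e-01]
 [ 4.73169769e-04 -2.71250376e-01  9.62508706e-01 -1.42172084e+02]
 [ 0.00000000e+00  0.00000000e+00  0.00000000e+00  1.00000000e+00]] [[358.94223895   0.         317.44035097]
 [  0.         358.94223895 239.24807685]
 [  0.           0.           1.        ]]
```

View pics/top0.png

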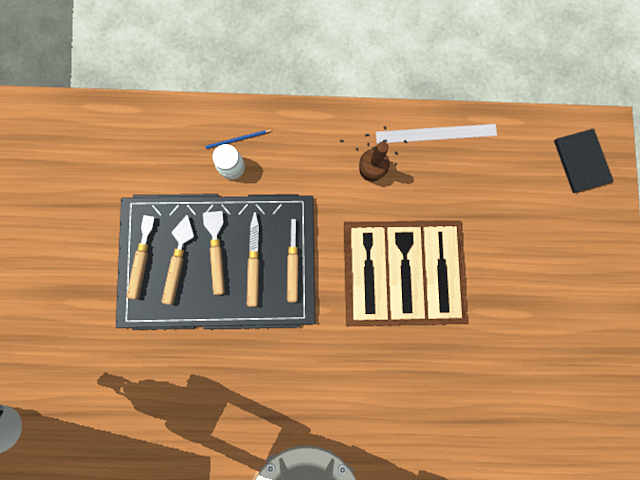

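View pics/scene0.png

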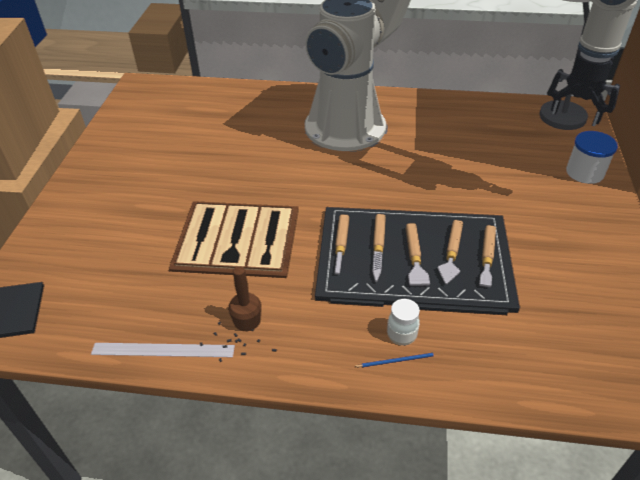

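Top view: on the slate from left to right are the medium chisel (141,257), trowel (178,262), broad (214,252), rasp (254,260) and narrow (292,261). The tray outlines are medium (369,270), broad (405,270) and narrow (443,270). The scene view agrees.

```bash
cat > h.py <<'E'
import numpy as np,cv2
from scipy.spatial.transform import Rotation as Ro
def cam(f,pos=None,rot=None):
    """returns camera centre, R cam->world"""
    if "R" in f: return -f["R"].T@f["t"],f["R"].T
    M=f["mount"];Rt=Ro.from_euler('xyz',rot).as_matrix()
    return Rt@M[:3,3]+pos,Rt@M[:3,:3]
def ray(f,uv,c):
    K=f["mtx"];d=np.linalg.inv(K)@np.array([uv[0],uv[1],1]);return c[0],c[1]@d
def onz(f,uv,c,z):
    o,d=ray(f,uv,c);return o+d*(z-o[2])/d[2]
def tri(r1,r2):
    A=np.stack([r1[1],-r2[1]],1);s=np.linalg.lstsq(A,r2[0]-r1[0],rcond=None)[0]
    a=r1[0]+s[0]*r1[1];b=r2[0]+s[1]*r2[1];return (a+b)/2,np.linalg.norm(a-b)
def blobs(m,amin,amax=1e9):
    n,l,st,ce=cv2.connectedComponentsWithStats(m.astype(np.uint8))
    return [(l==i,st[i],ce[i]) for i in range(1,n) if amin<st[i,4]<amax]
def wood(img):
    h=cv2.cvtColor(img,cv2.COLOR_RGB2HSV);return (h[...,2]>150)&(h[...,1]>70)&(h[...,0]>8)&(h[...,0]<28)
E
python3 - <<'E'
import pickle
from h import *
T=pickle.load(open("top.pkl","rb"));S=pickle.load(open("scene.pkl","rb"))
roi={"top":(slice(200,322),slice(125,306)),"scene":(slice(212,302),slice(328,505))}
C={}
for n,f in (("top",T),("scene",S)):
    im=f["color"];m=np.zeros(im.shape[:2],bool);m[roi[n]]=wood(im)[roi[n]]
    B=sorted(blobs(m,80),key=lambda b:b[2][0]);C[n]=B
    print(n,[(b[2].round(1),b[1][4]) for b in B])
ct,cs=cam(T),cam(S);print(ct[0],cs[0])
for a,b in zip(C["top"],C["scene"][::-1]):
    p,e=tri(ray(T,a[2],ct),ray(S,b[2],cs));print("handle",p.round(1),round(e,1))
    ys,xs=np.where(a[0]);P=np.array([onz(T,(x,y),ct,20) for x,y in zip(xs,ys)])[:,:2]
    (c,sz,an)=cv2.minAreaRect(P.astype(np.float32));u=np.linalg.svd(P-P.mean(0),full_matrices=False)[2][0]
    u*=np.sign(u[0]);print("  z20 centre",P.mean(0).round(1),np.round(sz,1),"yaw",round(np.degrees(np.arctan2(u[1],u[0])),1))
# tray outlines
for n,f,(ys,xs) in (("top",T,(slice(224,322),slice(350,464))),("scene",S,(slice(203,270),slice(178,294)))):
    g=f["color"].max(2);m=np.zeros(g.shape,bool);m[ys,xs]=g[ys,xs]<70
    B=sorted([b for b in blobs(m,60)],key=lambda b:b[2][0]);C[n+"o"]=B
    print(n,[(b[2].round(1),b[1]) for b in B])
for a,b in zip(C["topo"],C["sceneo"][::-1]):
    p,e=tri(ray(T,a[2],ct),ray(S,b[2],cs));print("outline",p.round(1),round(e,1))
E
```

```text
top [(array([135.8, 271.7]), np.int32(513)), (array([171.2, 277.5]), np.int32(537)), (array([215.7, 267.7]), np.int32(529)), (array([251.9, 279.4]), np.int32(543)), (array([291.7, 274.8]), np.int32(534))]
scene [(array([342.3, 232.1]), np.int32(311)), (array([379.6, 231.7]), np.int32(313)), (array([413.9, 241.6]), np.int32(317)), (array([455. , 237.5]), np.int32(319)), (array([484.9, 212.7]), np.int32(101)), (array([489.5, 243.3]), np.int32(324))]
[ 450.63864525    5.72966416 1031.49126917] [1532.87203205  138.73500807 1045.449391  ]
handle [499.7 392.   40.1] 2.1
  z20 centre [501.  398.6] [ 22.4 126.9] yaw -7.2
handle [484.7 331.5 108.6] 78.6
  z20 centre [489.7 317.7] [ 23.1 126.5] yaw -9.1
handle [511.4 261.6  50.5] 98.1
  z20 centre [514.4 217.9] [125.5  23.1] yaw 7.2
handle [488.3 177.3   7.7] 83.0
  z20 centre [489.7 133.9] [126.   23.5] yaw 0.8
handle [499.2  87.8  46.4] 91.7
  z20 centre [502.4  42.9] [124.3  23.1] yaw 0.7
top [(array([368.5, 275.7]), array([363, 233,  12,  81, 635], dtype=int32)), (array([405.1, 268.8]), array([395, 233,  18,  80, 774], dtype=int32)), (array([442.3, 279.7]), array([438, 232,  11,  80, 540], dtype=int32))]
scene [(array([203.4, 228. ]), array([193, 208,  21,  52, 286], dtype=int32)), (array([234.6, 239.1]), array([221, 210,  25,  52, 444], dtype=int32)), (array([270.2, 236.3]), array([261, 212,  18,  52, 344], dtype=int32))]
outline [ 504.7 -135.4    9.5] 1.1
outline [ 522.9 -221.8    7.6] 1.0
outline [ 499.1 -307.4   14. ] 1.3
```

Request:
play_rows(dp=[[-4.2,-2.75,-1.25],[-4.2,-2.75,-1.25],[-4.2,-2.75,-1.25],[-4.2,-2.75,-1.25],[-4.2,-2.75,-1.25]], rot=[[0,0,-4.23],[0,0,-4.23],[0,0,-4.23],[0,0,-4.23],[0,0,-4.23]])

```text
clock: 0.57
eef_pos: [372.7, 391.8, 281.4]
tcp_rot: [-3.141, -0.0, -3.136]
contact_force: [0.6, 0.8, 0.3]
opening: 1.001
grasp_force: 0.0
```

```bash
cat > go.py <<'E'
import sys
from h import *
from rig import telemetry
def go(x,y,z,yaw):
    s=telemetry.sense();R=Ro.from_euler('xyz',s['tcp_rot']);
    Rt=Ro.from_euler('xyz',[np.pi,0,np.radians(yaw)])
    d=R.inv().apply(np.array([x,y,z])-s['eef_pos'])/40;w=np.degrees((R.inv()*Rt).as_rotvec())/6
    print("at",s['eef_pos'].round(1),np.degrees(s['tcp_rot']).round(1),"t",round(s['clock'],2),"open",round(s['opening'],3),"F",s['contact_force'].round(1))
    print("rows",round(np.linalg.norm(d)*40/41.7,1),"dp",d.round(3).tolist(),"rot",w.round(3).tolist())
if __name__=="__main__": go(*map(float,sys.argv[1:5]))
E
python3 go.py 470 220 330 180
python3 - <<'E'
import pickle
from h import *
T=pickle.load(open("top.pkl","rb"));S=pickle.load(open("scene.pkl","rb"))
ct,cs=cam(T),cam(S)
for a,b in zip([(135.8,271.7),(171.2,277.5),(215.7,267.7),(251.9,279.4),(291.7,274.8)],[(489.5,243.3),(455,237.5),(413.9,241.6),(379.6,231.7),(342.3,232.1)]):
    print(*tri(ray(T,a,ct),ray(S,b,cs)))
E
```

```text
at [372.7 391.8 281.4] [-180.    -0.  -179.7] t 0.57 open 1.001 F [0.6 0.8 0.3]
rows 4.9 dp [-2.407, -4.309, -1.214] rot [-0.003, -0.002, 0.054]
[499.74433221 391.88871444  40.2075385 ] 2.0597366049596344
[488.67980114 312.39755567  39.71538853] 1.5878596547086137
[512.98215528 215.18603146  38.84623748] 2.6177582352711313
[488.59207326 132.56642486  39.09777885] 2.260639263224728
[500.98874302  43.29170413  39.91688258] 2.0549222327712378
```

Request:
play_rows(dp=[[-2.4,-4.3,-1.2],[-2.4,-4.3,-1.2],[-2.4,-4.3,-1.2],[-2.4,-4.3,-1.2],[-2.4,-4.3,-1.2]], rot=[[0,0,0.05],[0,0,0.05],[0,0,0.05],[0,0,0.05],[0,0,0.05]])

```text
clock: 0.98
eef_pos: [469.1, 219.2, 329.9]
tcp_rot: [-3.141, 0.0, 3.136]
contact_force: [0.6, 1.0, 0.3]
opening: 0.998
grasp_force: 0.0
```

Request:
play_rows(dp=[[0,0,0],[0,0,0]], rot=[[0,0,0],[0,0,0]])

```text
clock: 1.15
eef_pos: [469.2, 220.0, 329.6]
tcp_rot: [3.141, 0.001, 3.133]
contact_force: [-0.4, 0.6, -0.1]
opening: 0.999
grasp_force: 0.0
```

```bash
python3 - <<'E'
from rig import telemetry, optics
import cv2,pickle
s=telemetry.sense();f=optics.grab_frame("wrist");print(s['eef_pos'],s['tcp_rot'],abs(s['qvel']).max())
pickle.dump((s,f),open("w1.pkl","wb"));cv2.imwrite("pics/w1.png",f["color"][:,:,::-1])
E
```

```text
[469.24531152 220.03927569 329.61270905] [3.14120368e+00 6.65478320e-04 3.13300351e+00] 0.049495090986715756
```

View pics/w1.png

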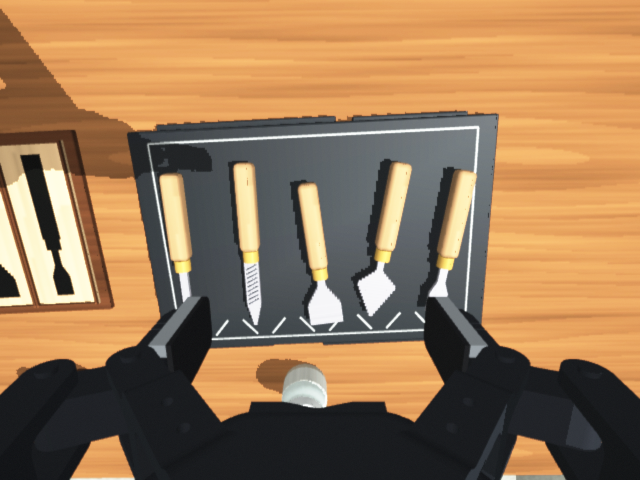

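The wrist view shows all five tools. Handle blobs are at roughly x=175 (narrow), 247 (rasp), 313 (broad), 393 (trowel) and 455 (medium). The blades point down the image, which is world +x.

```bash
cat > tools.py <<'E'
from h import *
def tools(s,f,zs,roi):
    """handle (+collar) blobs in a wrist view -> axis & butt at slate height zs"""
    c=cam(f,s['eef_pos'],s['tcp_rot']);m=np.zeros((480,640),bool);m[roi]=wood(f["color"])[roi]
    out=[]
    for b,st,ce in sorted(blobs(cv2.morphologyEx(m.astype(np.uint8),cv2.MORPH_OPEN,np.ones((3,3))),400),key=lambda b:b[2][0]):
        ys,xs=np.where(b);P=np.array([onz(f,(x,y),c,zs+16)[:2] for x,y in zip(xs,ys)])
        u=np.linalg.svd(P-P.mean(0),full_matrices=False)[2][0];u*=np.sign(u[0])
        q=(P-P.mean(0))@u;v=(P-P.mean(0))@np.array([-u[1],u[0]])
        lo,hi=np.percentile(q,[.3,99.7]);ctr=P.mean(0)+u*(lo+90)
        out.append((ce,ctr,np.degrees(np.arctan2(u[1],u[0])),hi-lo,np.ptp(v)))
    return out
E
python3 - <<'E'
import pickle
from tools import *
s,f=pickle.load(open("w1.pkl","rb"));T=pickle.load(open("top.pkl","rb"));S=pickle.load(open("scene.pkl","rb"))
cw=cam(f,s['eef_pos'],s['tcp_rot']);ct=cam(T);cs=cam(S);print(cw[0])
o=tools(s,f,20,(slice(140,290),slice(150,490)))
for r in o: print(r[0].round(1),r[1].round(1),[round(float(x),1) for x in r[2:]])
tp=[(291.7,274.8),(251.9,279.4),(215.7,267.7),(171.2,277.5),(135.8,271.7)]
sc=[(342.3,232.1),(379.6,231.7),(413.9,241.6),(455,237.5),(489.5,243.3)]
for a,b,g in zip(o,tp,sc):
    print("w-t",*tri(ray(f,a[0],cw),ray(T,b,ct)),"w-s",*tri(ray(f,a[0],cw),ray(S,g,cs)))
# tray in top: axes of outlines at z=8
g=T["color"].max(2);m=np.zeros(g.shape,bool);ys,xs=slice(224,322),slice(350,464);m[ys,xs]=g[ys,xs]<70
for b,st,ce in sorted(blobs(m,60),key=lambda b:b[2][0]):
    yy,xx=np.where(b);P=np.array([onz(T,(x,y),ct,10)[:2] for x,y in zip(xx,yy)])
    u=np.linalg.svd(P-P.mean(0),full_matrices=False)[2][0];u*=np.sign(u[0]);q=(P-P.mean(0))@u
    print("place",(P.mean(0)+u*(q.min()+90)).round(1),np.degrees(np.arctan2(u[1],u[0])).round(1),np.ptp(q).round(1))
# slate corners
for uw,ut in (((497,114),(121,328)),((128,133),(317,324)),((76,131),(344,324))):
    print("corner",*tri(ray(f,uw,cw),ray(T,ut,ct)))
E
```

```text
[400.48740591 220.74192485 471.73874766]
[175.9 218.8] [530.8  44.7] [0.7, 124.1, 28.2]
[246.5 208.3] [518.5 133. ] [0.5, 123.5, 25.7]
[312.5 229. ] [542.9 217.8] [7.1, 125.1, 24.2]
[390.4 211.4] [518.2 305.2] [-9.4, 125.0, 24.0]
[453.7 219.1] [528.2 384.7] [-8.6, 124.9, 22.7]
w-t [499.55625655  41.88461611  28.19970791] 4.594406197257222 w-s [495.87607631  43.88054285  35.0716911 ] 0.057487620278327975
w-t [487.02634706 131.90918118  27.36931192] 4.728380621717938 w-s [483.53507683 133.06069055  34.68735211] 1.2248606473765709
w-t [512.4959486  214.52464938  31.01329435] 2.9218474393646168 w-s [510.0618602  215.17919574  36.48145491] 2.9737389704070956
w-t [488.10209476 310.02870951  41.3948526 ] 2.2858364613970634 w-s [487.97452819 311.43675982  38.94637614] 3.7232430588669327
w-t [500.29183675 392.97099485  30.35227476] 3.0738150101022135 w-s [498.31563104 390.91581677  38.22329027] 4.940068176615516
place [ 508.5 -135.7] 2.6 187.3
place [ 512.7 -222.2] 2.4 185.5
place [ 516.8 -308.6] 2.3 185.7
corner [386.94509981 344.62903995 209.02822809] 2.946256239086193
corner [ 3.91674540e+02 -1.81794769e+01 -2.39284597e-01] 1.93791785237446
corner [390.99196606 -80.74974929   3.3357621 ] 2.409857778860744
```

Request:
play_rows(dp=[[-0.5,-4.4,3.2],[-0.5,-4.4,3.2],[-0.5,-4.4,3.2],[-0.5,-4.4,3.2],[-0.5,-4.4,3.2]], rot=[[0,0,-0.08],[0,0,-0.08],[0,0,-0.08],[0,0,-0.08],[0,0,-0.08]])

```text
clock: 1.62
eef_pos: [485.8, 53.7, 205.8]
tcp_rot: [3.141, -0.0, -3.136]
contact_force: [0.2, 0.0, 0.5]
opening: 0.998
grasp_force: 0.0
```

Request:
play_rows(dp=[[0,0,0],[0,0,0],[0,0,0],[0,0,0]], rot=[[0,0,0],[0,0,0],[0,0,0],[0,0,0]])

```text
clock: 1.95
eef_pos: [487.1, 55.3, 208.0]
tcp_rot: [3.141, 0.001, -3.137]
contact_force: [-0.2, 0.0, -0.5]
opening: 1.0
grasp_force: 0.0
```

```bash
python3 - <<'E'
from rig import telemetry, optics
import cv2,pickle
from tools import *
s=telemetry.sense();f=optics.grab_frame("wrist");print(s['eef_pos'],s['tcp_rot'],abs(s['qvel']).max())
pickle.dump((s,f),open("w2.pkl","wb"));cv2.imwrite("pics/w2.png",f["color"][:,:,::-1])
for r in tools(s,f,15,(slice(0,330),slice(200,460))): print(r[0],r[1:])
E
```

```text
[487.08698937  55.27339682 207.95785984] [ 3.14103679e+00  1.23206212e-03 -3.13658612e+00] 0.007137069792766546
[225.22351679 259.76989115] (array([553.18036905, -30.28107067]), np.float64(1.4264791095833023), np.float64(138.61563106757214), np.float64(50.82770960520527))
[303.82859707 229.68142387] (array([531.26875685,  43.62966064]), np.float64(1.0353216046625577), np.float64(127.4721212318707), np.float64(23.620339823142235))
[317.31043388  54.23896842] (array([350.40251452,  77.42526883]), np.float64(-80.84600219583369), np.float64(220.89935919215324), np.float64(124.42467922096162))
[404.51707609 216.77201917] (array([518.86870337, 134.86426324]), np.float64(0.6439049092185193), np.float64(127.87099466194812), np.float64(23.152865163735285))
```

View pics/w2.png

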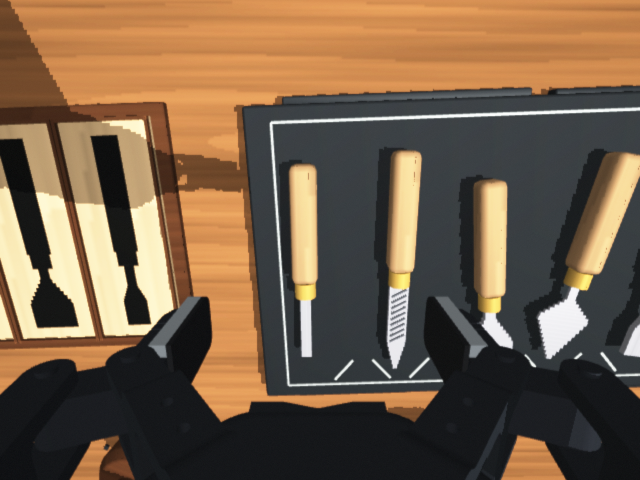

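The narrow chisel runs from its butt (303,164) to its cutting edge (306,357). The medium outline is at (120,230) on the left and the rasp is at (405,217).

```bash
python3 - <<'E'
import pickle
from tools import *
W=[pickle.load(open(n,"rb")) for n in ("w1.pkl","w2.pkl")]
C=[cam(f,s['eef_pos'],s['tcp_rot']) for s,f in W]
pr=[((175.9,218.8),(303.8,229.7),"narrow"),((246.5,208.3),(404.5,216.8),"rasp"),((128,133),(243,107),"slate corner"),((148,144),(270,123),"white corner"),((74,131),(165,103),"tray corner"),((150,336) if 0 else (113,306),(196,345),"x")]
for a,b,n in pr: print(n,*tri(ray(W[0][1],a,C[0]),ray(W[1][1],b,C[1])))
s,f=W[1];c=C[1]
for zs in (5,10,15,20):
    a=onz(f,(303.3,163.5),c,zs+20);b=onz(f,(306,357),c,zs+6);print(zs,a.round(1),b.round(1),np.linalg.norm((a-b)[:2]))
    o=tools(s,f,zs,(slice(140,310),slice(270,440)))
    for r in o: print("  ",r[1].round(1),[round(float(x),1) for x in r[2:]])
    o=tools(*W[0],zs,(slice(140,290),slice(150,490)))
    for r in o[:3]: print("  w1 ",r[1].round(1),[round(float(x),1) for x in r[2:]])
E
```

```text
narrow [497.41143502  43.27632628  34.135462  ] 2.489229318999949
rasp [484.22651693 132.89913042  37.42029736] 2.5217981439852966
slate corner [392.77746011 -10.46957587  14.83229049] 0.22978037037674112
white corner [406.00820577  13.07342378  16.74589179] 0.03643189423011797
tray corner [389.36365371 -82.46817077   4.97431304] 0.9252310164381384
x [629.73610531 -72.09660242   9.89079295] 6.630005437005282
5 [440.4  42.6  25. ] [646.7  44.   11. ] 206.29090018271447
   [532.   43.2] [1.0, 131.5, 24.4]
   [519.2 137.3] [0.6, 131.9, 23.9]
  w1  [532.2  38.6] [0.7, 128.4, 29.1]
  w1  [519.5 130. ] [0.5, 127.7, 26.6]
  w1  [544.7 217.3] [7.1, 129.4, 25.0]
10 [440.   42.8  30. ] [643.3  44.2  16. ] 203.26266658544327
   [531.6  43.4] [1.0, 129.5, 24.0]
   [519.  136.1] [0.6, 129.9, 23.5]
  w1  [531.7  40.7] [0.7, 127.0, 28.8]
  w1  [519.2 131. ] [0.5, 126.3, 26.3]
  w1  [544.1 217.4] [7.1, 128.0, 24.7]
15 [439.7  43.   35. ] [639.9  44.3  21. ] 200.2344333085538
   [531.3  43.6] [1.0, 127.5, 23.6]
   [518.9 134.9] [0.6, 127.9, 23.2]
  w1  [531.2  42.7] [0.7, 125.6, 28.5]
  w1  [518.9 132. ] [0.5, 124.9, 26.0]
  w1  [543.5 217.6] [7.1, 126.6, 24.5]
20 [439.4  43.2  40. ] [636.6  44.5  26. ] 197.20620036680492
   [530.9  43.8] [1.0, 125.5, 23.3]
   [518.7 133.6] [0.6, 125.9, 22.8]
  w1  [530.8  44.7] [0.7, 124.1, 28.2]
  w1  [518.5 133. ] [0.5, 123.5, 25.7]
  w1  [542.9 217.8] [7.1, 125.1, 24.2]
```

```bash
python3 go.py 531 43.6 24 181
```

```text
at [487.1  55.2 208.1] [ 1.800e+02  1.000e-01 -1.797e+02] t 2.0 open 1.002 F [-0.3 -0.6  0. ]
rows 4.5 dp [-1.089, -0.299, 4.603] rot [0.004, 0.014, -0.116]
```

Request:
play_rows(dp=[[-1.09,-0.3,1],[-1.09,-0.3,2],[-1.09,-0.3,3],[-1.09,-0.3,3.4],[-1.09,-0.3,3.4]], rot=[[0,0,-0.12],[0,0,-0.12],[0,0,-0.12],[0,0,-0.12],[0,0,-0.12]], fingers=0.6)

```text
clock: 2.42
eef_pos: [527.3, 42.7, 67.0]
tcp_rot: [-3.141, -0.007, -3.124]
contact_force: [-1.9, -0.3, 0.2]
opening: 0.597
grasp_force: 0.0
```

Request:
play_rows(dp=[[0,0,0],[0,0,0],[0,0,0]], rot=[[0,0,0],[0,0,0],[0,0,0]])

```text
clock: 2.67
eef_pos: [531.9, 42.4, 73.6]
tcp_rot: [3.141, 0.004, -3.125]
contact_force: [0.1, 0.3, 0.5]
opening: 0.598
grasp_force: 0.0
```

```bash
python3 go.py 531 43.6 24 181; python3 - <<'E'
from rig import telemetry, optics
import cv2,pickle
s=telemetry.sense();f=optics.grab_frame("wrist")
pickle.dump((s,f),open("w3.pkl","wb"));cv2.imwrite("pics/w3.png",f["color"][:,:,::-1])
E
```

```text
at [531.9  42.4  73.6] [ 180.     0.2 -179. ] t 2.67 open 0.598 F [0.1 0.3 0.5]
rows 1.2 dp [0.028, 0.029, 1.24] rot [0.002, 0.037, -0.008]
```

View pics/w3.png

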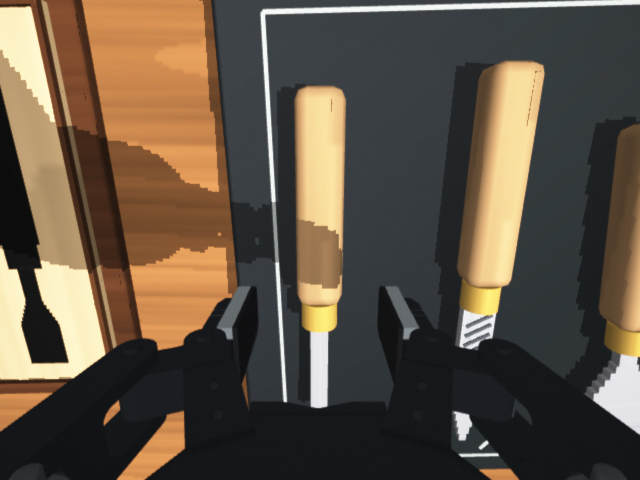

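The chisel sits between the fingers. The handle end is at row 305 against an expected 303, and the chisel is about 1.5 mm to the +y side. I'll descend.

Request:
play_rows(dp=[[0,0.04,0.5],[0,0.04,0.9],[0,0.04,1.24],[0,0.04,1.24],[0,0.04,1.24]], rot=[[0,0,0],[0,0,0],[0,0,0],[0,0,0],[0,0,0]])

```text
clock: 3.13
eef_pos: [530.6, 43.5, 22.5]
tcp_rot: [3.142, 0.001, -3.126]
contact_force: [0.3, -0.7, 0.3]
opening: 0.601
grasp_force: 0.0
```

Request:
play_rows(dp=[[0,0,0],[0,0,0],[0,0,0],[0,0,0],[0,0,0]], rot=[[0,0,0],[0,0,0],[0,0,0],[0,0,0],[0,0,0]], fingers=0.0, grip_force=50)

```text
clock: 3.55
eef_pos: [531.3, 43.5, 23.1]
tcp_rot: [3.141, 0.002, -3.126]
contact_force: [-1.8, 0.3, 7.4]
opening: 0.268
grasp_force: 49.3
```

Request:
play_rows(dp=[[0,0,-0.3],[0,0,-1],[0,0,-1.8],[0,0,-2.5],[0,0,-2.5]], rot=[[0,0,0],[0,0,0],[0,0,0],[0,0,0],[0,0,0]])

```text
clock: 3.97
eef_pos: [533.7, 43.7, 127.9]
tcp_rot: [3.141, 0.009, -3.126]
contact_force: [0.6, -0.2, -0.4]
opening: 0.266
grasp_force: 49.4
```

```bash
python3 go.py 480 -220 260 182.4; python3 - <<'E'
from rig import telemetry, optics
import cv2,pickle
s=telemetry.sense();f=optics.grab_frame("wrist");print(s['grasp_force'])
pickle.dump((s,f),open("w4.pkl","wb"));cv2.imwrite("pics/w4.png",f["color"][:,:,::-1])
E
```

```text
at [533.7  43.7 127.9] [ 180.     0.5 -179.1] t 3.97 open 0.266 F [ 0.6 -0.2 -0.4]
rows 7.2 dp [1.417, -6.568, -3.318] rot [0.004, 0.085, -0.248]
49.447914361953735
```

View pics/w4.png

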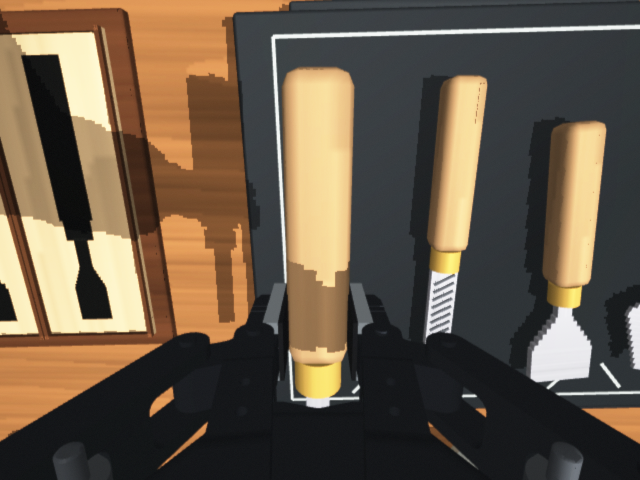

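Grasp confirmed: the butt (row 68) comes out 90 mm behind the TCP, so the hold is centred. I'll go over the tray next.

Request:
play_rows(dp=[[1.0,-3.3,-2.0],[1.0,-3.3,-2.0],[1.0,-3.3,-2.0],[1.0,-3.3,-2.0],[1.0,-3.3,-2.0]], rot=[[0,0,-0.25],[0,0,-0.25],[0,0,-0.25],[0,0,-0.25],[0,0,-0.25]])

```text
clock: 4.43
eef_pos: [492.1, -93.3, 204.5]
tcp_rot: [-3.139, 0.003, -3.102]
contact_force: [1.2, 0.2, -0.8]
opening: 0.263
grasp_force: 49.7
```

```bash
python3 go.py 460 -222 260 182.5
```

```text
at [492.1 -93.3 204.5] [-179.9    0.2 -177.7] t 4.43 open 0.263 F [ 1.2  0.2 -0.8]
rows 3.4 dp [0.926, -3.185, -1.383] rot [-0.024, 0.029, -0.038]
```

Request:
play_rows(dp=[[0.9,-3.2,-1.4],[0.9,-3.2,-1.4],[0.9,-3.2,-1.4],[0.9,-3.2,-1.4],[0.9,-3.2,-1.4]], rot=[[0,0,0],[0,0,0],[0,0,0],[0,0,0],[0,0,0]])

```text
clock: 4.85
eef_pos: [461.5, -221.8, 258.9]
tcp_rot: [-3.14, 0.002, -3.103]
contact_force: [1.1, -0.0, -1.6]
opening: 0.267
grasp_force: 50.0
```

Request:
play_rows(dp=[[0,0,0],[0,0,0],[0,0,0],[0,0,0]], rot=[[0,0,0],[0,0,0],[0,0,0],[0,0,0]])

```text
clock: 5.18
eef_pos: [461.6, -217.3, 256.8]
tcp_rot: [3.141, -0.001, -3.098]
contact_force: [0.2, 1.2, -1.1]
opening: 0.264
grasp_force: 50.0
```

```bash
python3 - <<'E'
from rig import telemetry, optics
import cv2,pickle
s=telemetry.sense();f=optics.grab_frame("wrist");print(s['eef_pos'],s['tcp_rot'])
pickle.dump((s,f),open("w5.pkl","wb"));cv2.imwrite("pics/w5.png",f["color"][:,:,::-1])
E
```

```text
[ 461.62308652 -217.31656644  256.79960894] [ 3.14065289e+00 -1.29185424e-03 -3.09809998e+00]
```

View pics/w5.png

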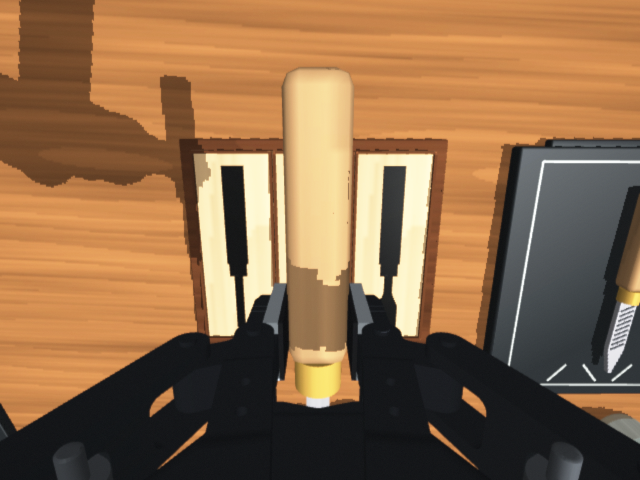

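The narrow outline's handle block spans (222–245, 166–275) and the medium's spans (383–406, 166–275). The held chisel hides the broad outline.

```bash
cat > outl.py <<'E'
from h import *
def outl(s,f,roi,z,L=None):
    """dark outline's handle part -> axis, butt, chisel centre"""
    c=cam(f,s['eef_pos'],s['tcp_rot']);m=np.zeros((480,640),bool);m[roi]=(f["color"].max(2)<70)[roi]
    b=max(blobs(m,100),key=lambda b:b[1][4])[0];ys,xs=np.where(b)
    P=np.array([onz(f,(x,y),c,z)[:2] for x,y in zip(xs,ys)])
    u=np.linalg.svd(P-P.mean(0),full_matrices=False)[2][0];u*=np.sign(u[0]);q=(P-P.mean(0))@u;w=np.ptp((P-P.mean(0))@[-u[1],u[0]])
    return P.mean(0)+u*(q.min()-.5+90),np.degrees(np.arctan2(u[1],u[0])),np.ptp(q),w
E
python3 - <<'E'
import pickle
from outl import *
s,f=pickle.load(open("w5.pkl","rb"))
for z in (4,8,12,16):
    for roi in ((slice(160,272),slice(212,258)),(slice(160,272),slice(370,420))):
        c,a,L,w=outl(s,f,roi,z);print(z,c.round(1),round(a,2),round(L,1),round(w,1))
E
python3 go.py 516 -308 120 182.5
```

```text
4 [ 515.2 -308. ] 2.37 120.9 22.6
4 [ 508.4 -131.7] 2.37 119.9 22.3
8 [ 514.8 -307. ] 2.37 119.6 22.3
8 [ 508.1 -132.6] 2.37 118.7 22.0
12 [ 514.5 -306.1] 2.37 118.4 22.1
12 [ 507.9 -133.5] 2.37 117.5 21.8
16 [ 514.2 -305.2] 2.37 117.2 21.9
16 [ 507.6 -134.3] 2.37 116.3 21.6
at [ 461.7 -217.5  257. ] [ 1.800e+02 -1.000e-01 -1.775e+02] t 5.23 open 0.271 F [ 0.8 -0.2 -1.6]
rows 4.1 dp [-1.261, -2.322, 3.422] rot [0.006, -0.009, -0.001]
```

Request:
play_rows(dp=[[-1.3,-2.3,0],[-1.3,-2.3,1],[-1.3,-2.3,2],[-1.3,-2.3,3],[-1.3,-2.3,3.9]], rot=[[0,0,0],[0,0,0],[0,0,0],[0,0,0],[0,0,0]])

```text
clock: 5.65
eef_pos: [518.6, -308.6, 114.1]
tcp_rot: [-3.14, 0.002, -3.099]
contact_force: [-0.4, -0.9, -1.5]
opening: 0.264
grasp_force: 50.0
```

Request:
play_rows(dp=[[0,0,0],[0,0,0],[0,0,0],[0,0,0]], rot=[[0,0,0],[0,0,0],[0,0,0],[0,0,0]])

```text
clock: 5.98
eef_pos: [518.8, -308.1, 118.4]
tcp_rot: [-3.139, 0.004, -3.099]
contact_force: [-0.5, 0.5, -0.7]
opening: 0.27
grasp_force: 49.9
```

```bash
python3 go.py 515.7 -307 28 182.4;  python3 - <<'E'
from rig import telemetry, optics
import cv2,pickle
s=telemetry.sense();f=optics.grab_frame("wrist")
pickle.dump((s,f),open("w6.pkl","wb"));cv2.imwrite("pics/w6.png",f["color"][:,:,::-1])
E
```

```text
at [ 518.8 -308.1  118.4] [-179.9    0.2 -177.6] t 5.98 open 0.27 F [-0.5  0.5 -0.7]
rows 2.2 dp [0.085, 0.036, 2.26] rot [-0.022, 0.034, 0.008]
```

View pics/w6.png

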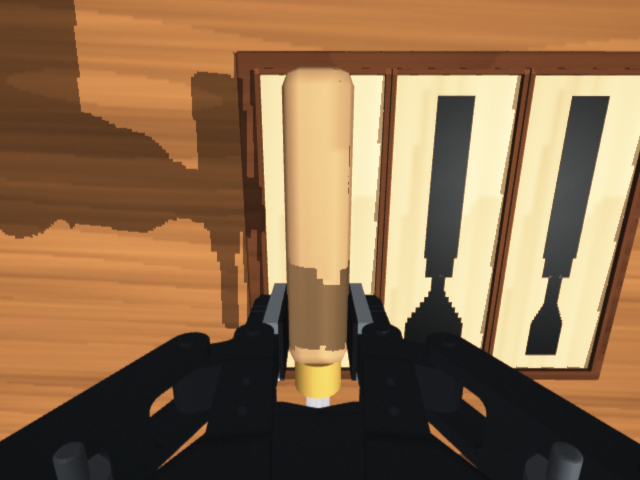

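The chisel is over its panel, whose floor spans columns 262–385 at row 75. The broad outline (butt row 97, column 456) and the medium outline (butt column 590) are now clear.

```bash
python3 - <<'E'
import pickle
from outl import *
W5=pickle.load(open("w5.pkl","rb"));W6=pickle.load(open("w6.pkl","rb"))
for z in (4,8,12,16):
    print(z,*[ [q[0].round(1),round(q[1],2),round(q[2],1)] for q in (outl(*W5,(slice(160,272),slice(370,420)),z),outl(*W6,(slice(90,240),slice(535,620)),z),outl(*W6,(slice(90,240),slice(410,485)),z))])
c5,c6=[cam(f,s['eef_pos'],s['tcp_rot']) for s,f in (W5,W6)]
print(tri(ray(W5[1],(394.5,166),c5),ray(W6[1],(591,96.5),c6)))
E
```

```text
4 [array([ 508.4, -131.7]), np.float64(2.37), np.float64(119.9)] [array([ 499.5, -107.1]), np.float64(18.08), np.float64(51.5)] [array([ 509.2, -220.8]), np.float64(0.01), np.float64(99.3)]
8 [array([ 508.1, -132.6]), np.float64(2.37), np.float64(118.7)] [array([ 500.1, -109.8]), np.float64(18.08), np.float64(50.7)] [array([ 509.7, -222.2]), np.float64(0.01), np.float64(97.7)]
12 [array([ 507.9, -133.5]), np.float64(2.37), np.float64(117.5)] [array([ 500.6, -112.5]), np.float64(18.08), np.float64(49.9)] [array([ 510.2, -223.6]), np.float64(0.01), np.float64(96.2)]
16 [array([ 507.6, -134.3]), np.float64(2.37), np.float64(116.3)] [array([ 501.2, -115.3]), np.float64(18.08), np.float64(49.1)] [array([ 510.6, -225. ]), np.float64(0.01), np.float64(94.6)]
(array([ 417.35538455, -137.74112066,   14.39657488]), np.float64(0.11974379750487206))
```

Request:
play_rows(dp=[[0.08,0.03,0.8],[0.08,0.03,1.5],[0.08,0.03,2.0],[0.08,0.03,2.25],[0.08,0.03,2.25]], rot=[[0,0,0],[0,0,0],[0,0,0],[0,0,0],[0,0,0]])

```text
clock: 6.45
eef_pos: [513.6, -306.2, 25.2]
tcp_rot: [3.141, -0.001, -3.099]
contact_force: [0.5, 0.1, -1.6]
opening: 0.267
grasp_force: 50.0
```

Request:
play_rows(dp=[[0,0,0],[0,0,0.05],[0,0,0.1]], rot=[[0,0,0],[0,0,0],[0,0,0]])

```text
clock: 6.7
eef_pos: [515.1, -307.3, 23.3]
tcp_rot: [-3.14, 0.003, -3.1]
contact_force: [-0.2, 0.0, -0.6]
opening: 0.268
grasp_force: 50.0
```

Request:
play_rows(dp=[[0,0,0.04],[0,0,0.08],[0,0,0.08]], rot=[[0,0,0],[0,0,0],[0,0,0]])

```text
clock: 6.95
eef_pos: [513.9, -306.6, 18.4]
tcp_rot: [-3.142, 0.0, -3.1]
contact_force: [-0.4, 0.5, -2.1]
opening: 0.273
grasp_force: 50.0
```

Request:
play_rows(dp=[[0,0,0.03],[0,0,0.06],[0,0,0.06]], rot=[[0,0,0],[0,0,0],[0,0,0]])

```text
clock: 7.2
eef_pos: [514.0, -306.7, 17.1]
tcp_rot: [-3.142, 0.0, -3.1]
contact_force: [-4.7, 2.1, 13.9]
opening: 0.269
grasp_force: 51.8
```

Request:
play_rows(dp=[[0,0,-0.03],[0,0,-0.03],[0,0,-0.03],[0,0,-0.03]], rot=[[0,0,0],[0,0,0],[0,0,0],[0,0,0]], fingers=0.6)

```text
clock: 7.53
eef_pos: [513.9, -306.6, 17.0]
tcp_rot: [3.142, 0.0, -3.1]
contact_force: [0.3, 0.6, -0.2]
opening: 0.598
grasp_force: 0.0
```

Request:
play_rows(dp=[[0,0,-0.5],[0,0,-1.5],[0,0,-2.5],[1,0,-3.5],[1.5,0,-4.2]], rot=[[0,0,0],[0,0,0],[0,0,0],[0,0,0],[0,0,0]])

```text
clock: 7.95
eef_pos: [458.3, -308.7, 180.4]
tcp_rot: [-3.141, 0.0, -3.098]
contact_force: [-0.4, -0.3, 0.3]
opening: 0.6
grasp_force: 0.0
```

Request:
play_rows(dp=[[0,0,0],[0,0,0],[0,0,0]], rot=[[0,0,0],[0,0,0],[0,0,0]])

```text
clock: 8.2
eef_pos: [458.7, -308.9, 179.1]
tcp_rot: [-3.141, 0.0, -3.1]
contact_force: [-0.1, 0.3, -0.2]
opening: 0.6
grasp_force: 0.0
```

```bash
python3 - <<'E'
from rig import telemetry, optics
import cv2,pickle
s=telemetry.sense();f=optics.grab_frame("wrist");print(s['eef_pos'],s['tcp_rot'])
pickle.dump((s,f),open("w7.pkl","wb"));cv2.imwrite("pics/w7.png",f["color"][:,:,::-1])
E
```

```text
[ 458.65850561 -308.94651257  179.08358409] [-3.14141069e+00  4.93941070e-04 -3.09998972e+00]
```

View pics/w7.png

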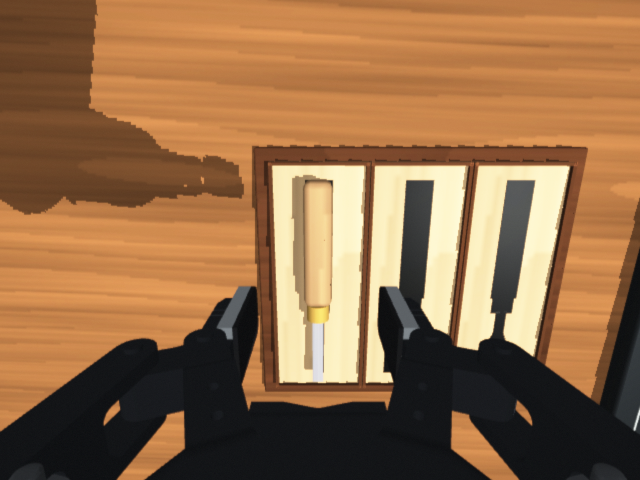

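The narrow chisel now covers its outline: the butt is at row 180 against an outline row of 181. I'll check the blade end numerically.

```bash
python3 - <<'E'
import pickle
from h import *
s,f=pickle.load(open("w7.pkl","rb"));c=cam(f,s['eef_pos'],s['tcp_rot'])
for n,uv,z in (("butt",(318,180),30),("handle end",(317,306),32),("edge",(318,382),16),("panel start",(318,164),12),("panel end",(330,385),12),("out butt b",(420,181),12),("out butt m",(521,181),12),("w end b",(414,298),12)):
    print(n,onz(f,uv,c,z).round(1))
for x in (318,335): print([f["color"][y,x].tolist() for y in range(370,394,2)])
print([f["color"][182:188,x].mean(0).astype(int).tolist() for x in range(296,342,2)])
E
```

```text
butt [ 422.5 -309.9   30. ]
handle end [ 532.8 -306.1   32. ]
edge [ 623.5 -301.4   16. ]
panel start [ 411.1 -310.4   12. ]
panel end [ 629.6 -288.9   12. ]
out butt b [ 421.7 -222.6   12. ]
out butt m [ 418.  -136.3   12. ]
w end b [ 530.5 -215.2   12. ]
[[227, 227, 231], [227, 227, 231], [227, 227, 231], [227, 227, 230], [227, 227, 231], [230, 228, 228], [233, 205, 157], [61, 36, 24], [117, 71, 43], [114, 66, 41], [111, 65, 38], [182, 119, 68]]
[[253, 242, 198], [253, 242, 198], [253, 242, 197], [253, 242, 198], [253, 242, 198], [253, 241, 195], [172, 141, 101], [63, 39, 26], [117, 70, 42], [114, 67, 41], [108, 65, 38], [184, 122, 70]]
[[156, 129, 92], [160, 132, 95], [165, 136, 97], [164, 136, 97], [140, 111, 77], [157, 121, 82], [190, 148, 101], [212, 169, 116], [212, 168, 115], [212, 168, 115], [212, 167, 115], [212, 169, 116], [214, 171, 117], [214, 172, 118], [214, 171, 117], [209, 166, 113], [199, 156, 106], [168, 131, 90], [119, 99, 74], [253, 244, 200], [254, 246, 205], [254, 246, 205], [254, 245, 203]]
```

```bash
python3 go.py 500 217 180 187
```

```text
at [ 458.6 -308.7  178.3] [ 180.    -0.  -177.6] t 8.25 open 0.603 F [0.2 0.2 1. ]
rows 12.6 dp [-1.585, 13.087, -0.034] rot [0.007, -0.006, -0.766]
```

Request:
play_rows(dp=[[-0.5,4.4,0],[-0.5,4.4,0],[-0.5,4.4,0],[-0.5,4.4,0],[-0.5,4.4,0]], rot=[[0,0,0],[0,0,0],[0,0,0],[0,0,0],[0,0,0]])

```text
clock: 8.67
eef_pos: [470.5, -127.3, 177.5]
tcp_rot: [3.139, -0.003, -3.097]
contact_force: [-0.2, -0.5, -0.7]
opening: 0.603
grasp_force: 0.0
```

Request:
play_rows(dp=[[-0.5,4.4,0],[-0.5,4.4,0],[-0.5,4.4,0],[-0.5,4.4,0],[-0.5,4.4,0]], rot=[[0,0,0],[0,0,0],[0,0,0],[0,0,0],[0,0,0]])

```text
clock: 9.08
eef_pos: [483.8, 49.2, 178.0]
tcp_rot: [3.14, -0.002, -3.097]
contact_force: [-0.2, 0.4, 0.1]
opening: 0.602
grasp_force: 0.0
```

Request:
play_rows(dp=[[-0.5,4.3,0],[-0.5,4.3,0],[-0.5,4.3,0],[-0.5,4.3,0],[-0.5,4.3,0]], rot=[[0,0,-0.77],[0,0,-0.77],[0,0,-0.77],[0,0,-0.77],[0,0,-0.77]])

```text
clock: 9.5
eef_pos: [497.1, 222.6, 178.0]
tcp_rot: [3.14, -0.0, -3.016]
contact_force: [-1.2, -0.5, 0.9]
opening: 0.598
grasp_force: 0.0
```

Request:
play_rows(dp=[[0,0,0],[0,0,0],[0,0,0]], rot=[[0,0,0],[0,0,0],[0,0,0]])

```text
clock: 9.75
eef_pos: [496.1, 215.9, 178.3]
tcp_rot: [-3.141, -0.002, -3.019]
contact_force: [0.9, -0.3, 0.9]
opening: 0.6
grasp_force: 0.0
```

```bash
cat > look.py <<'E'
import sys,pickle
from rig import telemetry, optics
from tools import *
def look(n):
    s=telemetry.sense();f=optics.grab_frame("wrist");pickle.dump((s,f),open(n+".pkl","wb"));cv2.imwrite(f"pics/{n}.png",f["color"][:,:,::-1]);return s,f
if __name__=="__main__":
    s,f=look(sys.argv[1]);a,b,c,d=map(int,sys.argv[2:6]);print(s['eef_pos'],s['tcp_rot'])
    for r in tools(s,f,17,(slice(a,b),slice(c,d))): print(r[0].round(1),r[1].round(1),[round(float(x),1) for x in r[2:]])
E
python3 look.py w8 0 300 250 390; python3 go.py 543 217.6 80 187
```

```text
[496.09478902 215.85076394 178.28048461] [-3.14058521e+00 -1.89372080e-03 -3.01926757e+00]
[312.2 236.6] [543.1 216.5] [5.9, 109.4, 25.8]
[322.4  35.5] [358.8 162.2] [-87.5, 101.9, 54.2]
at [496.2 215.7 178.6] [-1.80e+02 -1.00e-01 -1.73e+02] t 9.8 open 0.599 F [-0.2 -0.2 -0.4]
rows 2.6 dp [-1.17, -0.092, 2.463] rot [-0.007, -0.013, -0.006]
```

Request:
play_rows(dp=[[-1.17,-0.1,0.8],[-1.17,-0.1,1.6],[-1.17,-0.1,2.4],[-1.17,-0.1,2.4],[-1.17,-0.1,2.4]], rot=[[0,0,0],[0,0,0],[0,0,0],[0,0,0],[0,0,0]])

```text
clock: 10.22
eef_pos: [542.0, 217.0, 82.0]
tcp_rot: [-3.14, -0.005, -3.021]
contact_force: [-1.2, -0.1, 0.5]
opening: 0.601
grasp_force: 0.0
```

Request:
play_rows(dp=[[0,0,0],[0,0,0],[0,0,0]], rot=[[0,0,0],[0,0,0],[0,0,0]])

```text
clock: 10.47
eef_pos: [544.5, 219.2, 85.5]
tcp_rot: [3.141, 0.003, -3.019]
contact_force: [0.1, -1.0, 0.4]
opening: 0.604
grasp_force: 0.0
```

```bash
python3 look.py w9 60 330 256 380; python3 go.py 543 217.6 23.5 187
```

```text
[544.51737945 219.22499276  85.52779974] [ 3.14073089  0.00329059 -3.01898247]
[315.3 198.2] [542.4 218.2] [7.5, 127.8, 23.9]
at [544.3 219.2  85.2] [ 180.     0.2 -173. ] t 10.52 open 0.599 F [ 0.3 -0.5 -0.5]
rows 1.5 dp [0.043, -0.038, 1.543] rot [0.008, 0.028, 0.005]
```

View pics/w9.png

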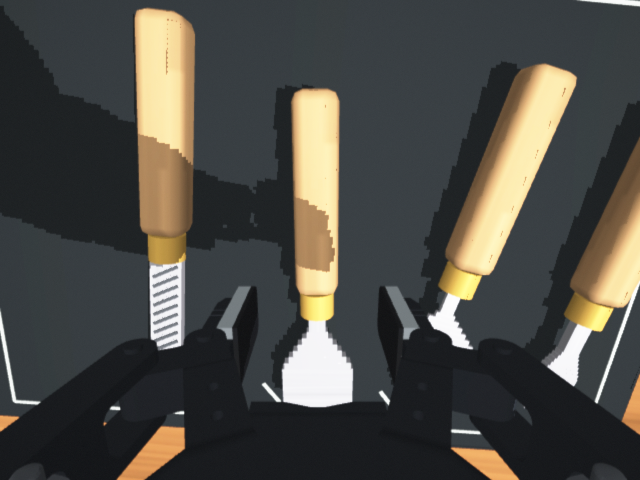

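The broad chisel is centred between the fingers (handle axis column 316). The trowel's collar (460,280) is clear of the right finger.

Request:
play_rows(dp=[[0.05,-0.03,0.5],[0.05,-0.03,1.0],[0.05,-0.03,1.5],[0.05,-0.03,1.54],[0.05,-0.03,1.54]], rot=[[0,0,0],[0,0,0],[0,0,0],[0,0,0],[0,0,0]])

```text
clock: 10.93
eef_pos: [541.1, 217.4, 21.7]
tcp_rot: [-3.141, -0.001, -3.019]
contact_force: [1.0, -0.1, 0.2]
opening: 0.601
grasp_force: 0.0
```

Request:
play_rows(dp=[[0,0,0],[0,0,0],[0,0,0],[0,0,0],[0,0,0]], rot=[[0,0,0],[0,0,0],[0,0,0],[0,0,0],[0,0,0]], fingers=0.0)

```text
clock: 11.35
eef_pos: [542.7, 218.0, 23.4]
tcp_rot: [3.141, 0.003, -3.019]
contact_force: [-1.4, -0.1, 6.6]
opening: 0.27
grasp_force: 50.0
```

Request:
play_rows(dp=[[0,0,-0.3],[0,0,-1],[0,0,-1.8],[0,0,-2.8],[0,0,-3.2]], rot=[[0,0,0],[0,0,0],[0,0,0],[0,0,0],[0,0,0]])

```text
clock: 11.77
eef_pos: [543.5, 218.2, 155.6]
tcp_rot: [3.14, 0.006, -3.019]
contact_force: [1.5, 0.8, -1.4]
opening: 0.273
grasp_force: 49.3
```

```bash
python3 - <<'E'
from look import look
from tools import *
s,f=look("w10");zs=s['eef_pos'][2]-5.5;print(s['grasp_force'])
R=Ro.from_euler('xyz',s['tcp_rot'])
for r in tools(s,f,zs,(slice(40,420),slice(282,356))): print(R.inv().apply([*(r[1]-s['eef_pos'][:2]),0])[:2],r[2:])
s,f=pickle.load(open("w4.pkl","rb")) if 0 else (s,f)
E
python3 go.py 480 -219 160 182.4
```

```text
49.32055592536926
[ 0.08748372 -0.18710663] (np.float64(6.984508295410963), np.float64(132.52530890463908), np.float64(31.896628460302964))
at [544.7 218.7 157.2] [ 179.9    0.5 -173. ] t 11.82 open 0.27 F [1.9 0.8 0.5]
rows 10.6 dp [2.943, -10.662, -0.12] rot [0.026, 0.085, 0.772]
```

Request:
play_rows(dp=[[0.8,-4.5,0],[0.8,-4.5,0],[0.8,-4.5,0],[0.8,-4.5,0],[0.8,-4.5,0]], rot=[[0,0,0.77],[0,0,0.77],[0,0,0.77],[0,0,0.77],[0,0,0.77]])

```text
clock: 12.23
eef_pos: [530.7, 30.9, 150.2]
tcp_rot: [-3.14, -0.0, -3.101]
contact_force: [-0.7, -0.2, -1.5]
opening: 0.269
grasp_force: 49.6
```

```bash
python3 go.py 513 -219.5 130 182.4
```

```text
at [530.7  30.9 150.2] [-179.9   -0.  -177.7] t 12.23 open 0.269 F [-0.7 -0.2 -1.5]
rows 6.0 dp [0.698, -6.236, 0.514] rot [-0.013, -0.004, -0.009]
```

Request:
play_rows(dp=[[0.35,-3.1,0.2],[0.35,-3.1,0.2],[0.35,-3.1,0.2],[0.35,-3.1,0.2],[0.35,-3.1,0.2]], rot=[[0,0,0],[0,0,0],[0,0,0],[0,0,0],[0,0,0]])

```text
clock: 12.65
eef_pos: [522.5, -91.7, 142.0]
tcp_rot: [-3.142, 0.0, -3.104]
contact_force: [-0.5, -0.2, -1.4]
opening: 0.268
grasp_force: 49.9
```

Request:
play_rows(dp=[[0.35,-3.1,0.3],[0.35,-3.1,0.3],[0.35,-3.1,0.3],[0.35,-3.1,0.3],[0.35,-3.1,0.3]], rot=[[0,0,0],[0,0,0],[0,0,0],[0,0,0],[0,0,0]])

```text
clock: 13.07
eef_pos: [514.2, -214.8, 129.7]
tcp_rot: [3.141, -0.0, -3.102]
contact_force: [0.9, 0.3, -1.0]
opening: 0.272
grasp_force: 50.2
```

Request:
play_rows(dp=[[0,0,0],[0,0,0],[0,0,0]], rot=[[0,0,0],[0,0,0],[0,0,0]])

```text
clock: 13.32
eef_pos: [514.6, -212.5, 129.8]
tcp_rot: [3.141, 0.0, -3.098]
contact_force: [-0.5, 0.2, -1.5]
opening: 0.271
grasp_force: 50.2
```

```bash
python3 go.py 513 -219.5 26 182.4
```

```text
at [ 514.6 -212.5  129.8] [ 180.     0.  -177.5] t 13.32 open 0.271 F [-0.5  0.2 -1.5]
rows 2.5 dp [0.047, -0.174, 2.596] rot [0.002, 0.0, 0.02]
```

Request:
play_rows(dp=[[0.05,-0.17,0.7],[0.05,-0.17,1.5],[0.05,-0.17,2.0],[0.05,-0.17,2.0],[0.05,-0.17,2.0]], rot=[[0,0,0],[0,0,0],[0,0,0],[0,0,0],[0,0,0]])

```text
clock: 13.73
eef_pos: [512.2, -219.7, 49.2]
tcp_rot: [3.141, -0.002, -3.098]
contact_force: [0.4, 1.0, -0.5]
opening: 0.272
grasp_force: 50.1
```

Request:
play_rows(dp=[[0,0,0],[0,0,0]], rot=[[0,0,0],[0,0,0]])

```text
clock: 13.9
eef_pos: [513.9, -221.0, 51.3]
tcp_rot: [-3.14, 0.002, -3.099]
contact_force: [0.2, -0.1, -1.6]
opening: 0.267
grasp_force: 50.1
```

```bash
python3 go.py 513 -219.5 22 182.4; python3 - <<'E'
from look import look
from h import *
s,f=look("w11")
E
```

```text
at [ 513.9 -221.    51.3] [-1.799e+02  1.000e-01 -1.776e+02] t 13.9 open 0.267 F [ 0.2 -0.1 -1.6]
rows 0.7 dp [0.024, 0.04, 0.733] rot [-0.011, 0.023, 0.007]
```

View pics/w11.png

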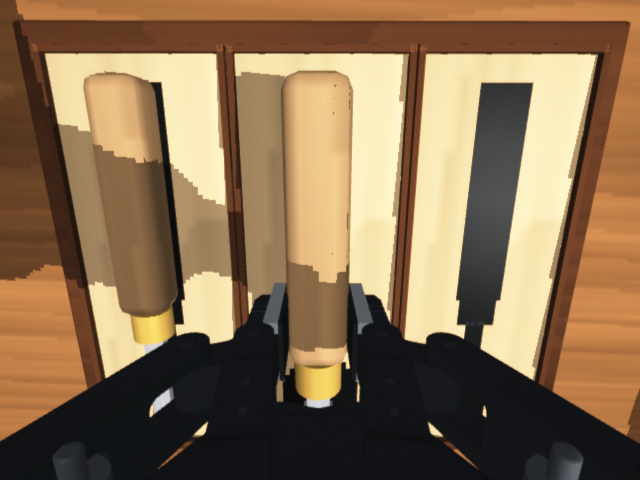

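The broad chisel is centred in its panel (floor columns 233–411 at row 53), about 1.5 mm to the −y side of the interpolated outline centre. The narrow chisel lies on its outline.

Request:
play_rows(dp=[[0.02,0.04,0.4],[0.02,0.04,0.73],[0.02,0.04,0.73],[0.02,0.04,0.73]], rot=[[0,0,0],[0,0,0],[0,0,0],[0,0,0]])

```text
clock: 14.28
eef_pos: [511.8, -219.4, 21.0]
tcp_rot: [-3.142, 0.0, -3.099]
contact_force: [1.0, 0.0, -1.5]
opening: 0.269
grasp_force: 50.2
```

Request:
play_rows(dp=[[0,0,0.05],[0,0,0.08],[0,0,0.08]], rot=[[0,0,0],[0,0,0],[0,0,0]])

```text
clock: 14.53
eef_pos: [512.2, -219.6, 17.8]
tcp_rot: [-3.141, 0.001, -3.1]
contact_force: [0.2, -0.1, -2.2]
opening: 0.267
grasp_force: 50.2
```

Request:
play_rows(dp=[[0,0,0.03],[0,0,0.05],[0,0,0.05]], rot=[[0,0,0],[0,0,0],[0,0,0]])

```text
clock: 14.78
eef_pos: [512.2, -219.6, 17.3]
tcp_rot: [-3.141, 0.001, -3.1]
contact_force: [-6.4, 2.8, 22.2]
opening: 0.271
grasp_force: 53.2
```

Contact at 17.3. I'll release, rise and head for the medium chisel.

Request:
play_rows(dp=[[0,0,-0.04],[0,0,-0.04],[0,0,-0.04],[0,0,-0.04]], rot=[[0,0,0],[0,0,0],[0,0,0],[0,0,0]], fingers=0.6)

```text
clock: 15.12
eef_pos: [511.8, -219.4, 16.9]
tcp_rot: [-3.142, 0.0, -3.1]
contact_force: [-0.0, -0.7, -0.1]
opening: 0.598
grasp_force: 0.0
```

Request:
play_rows(dp=[[0,0,-0.5],[0,0,-1.5],[0,0,-2.5],[1,0,-3.5],[1.5,0,-4.2]], rot=[[0,0,0],[0,0,0],[0,0,0],[0,0,0],[0,0,0]])

```text
clock: 15.53
eef_pos: [456.1, -221.6, 180.1]
tcp_rot: [-3.141, 0.0, -3.098]
contact_force: [0.1, -0.2, 0.5]
opening: 0.603
grasp_force: 0.0
```

```bash
python3 - <<'E'
import pickle
from tools import *
s,f=pickle.load(open("w1.pkl","rb"))
r=tools(s,f,17,(slice(140,290),slice(420,490)));print(r)
E
python3 go.py 500 388 180 171.5
```

```text
[(array([453.67298106, 219.11764706]), array([528.43956435, 385.91692385]), np.float64(-8.631854498382559), np.float64(125.74608641871083), np.float64(22.871025469484458))]
at [ 456.1 -221.6  180.1] [-180.     0.  -177.5] t 15.53 open 0.603 F [ 0.1 -0.2  0.5]
rows 14.7 dp [-1.753, 15.178, -0.0] rot [-0.001, 0.001, 1.828]
```

Request:
play_rows(dp=[[-0.45,3.8,0],[-0.45,3.8,0],[-0.45,3.8,0],[-0.45,3.8,0],[-0.45,3.8,0]], rot=[[0,0,0],[0,0,0],[0,0,0],[0,0,0],[0,0,0]])

```text
clock: 15.95
eef_pos: [467.9, -65.2, 179.0]
tcp_rot: [3.14, 0.0, -3.097]
contact_force: [-0.1, -1.0, 0.8]
opening: 0.598
grasp_force: 0.0
```

Request:
play_rows(dp=[[-0.45,3.8,0],[-0.45,3.8,0],[-0.45,3.8,0],[-0.45,3.8,0],[-0.45,3.8,0]], rot=[[0,0,0],[0,0,0],[0,0,0],[0,0,0],[0,0,0]])

```text
clock: 16.37
eef_pos: [480.2, 87.5, 179.0]
tcp_rot: [3.14, 0.001, -3.097]
contact_force: [-0.6, 0.3, 0.0]
opening: 0.6
grasp_force: 0.0
```

Request:
play_rows(dp=[[-0.45,3.8,0],[-0.45,3.8,0],[-0.45,3.8,0],[-0.45,3.8,0],[-0.45,3.8,0]], rot=[[0,0,0.8],[0,0,0.8],[0,0,0.8],[0,0,0.8],[0,0,0.8]])

```text
clock: 16.78
eef_pos: [492.2, 240.3, 178.9]
tcp_rot: [3.14, 0.001, 3.103]
contact_force: [0.1, 0.2, -0.7]
opening: 0.602
grasp_force: 0.0
```

```bash
python3 go.py 500 388 170 171.5
```

```text
at [492.2 240.3 178.9] [1.799e+02 1.000e-01 1.778e+02] t 16.78 open 0.602 F [ 0.1  0.2 -0.7]
rows 3.6 dp [-0.051, 3.698, 0.23] rot [0.018, 0.01, 1.044]
```

Request:
play_rows(dp=[[-0.05,3.7,0.2],[-0.05,3.7,0.2],[-0.05,3.7,0.2],[-0.05,3.7,0.2],[-0.05,3.7,0.2]], rot=[[0,0,1.04],[0,0,1.04],[0,0,1.04],[0,0,1.04],[0,0,1.04]])

```text
clock: 17.2
eef_pos: [499.8, 387.4, 170.2]
tcp_rot: [3.14, 0.0, 2.993]
contact_force: [-0.2, -0.8, 0.6]
opening: 0.6
grasp_force: 0.0
```

Request:
play_rows(dp=[[0,0,0],[0,0,0],[0,0,0]], rot=[[0,0,0],[0,0,0],[0,0,0]])

```text
clock: 17.45
eef_pos: [499.5, 382.2, 170.8]
tcp_rot: [-3.141, -0.0, 2.99]
contact_force: [-1.3, -0.2, 0.5]
opening: 0.599
grasp_force: 0.0
```

```bash
python3 look.py w12 100 345 262 375; python3 go.py 528.5 387 85 171.4
```

```text
[499.54029059 382.16602731 170.80168527] [-3.14067046e+00 -3.79577915e-04  2.98977622e+00]
[318.8 226.6] [527.6 379.9] [-6.9, 127.7, 17.6]
at [499.6 382.3 171. ] [-180.    -0.   171.3] t 17.5 open 0.602 F [-0.7 -0.6 -0.2]
rows 2.2 dp [-0.698, 0.228, 2.148] rot [-0.006, -0.003, -0.018]
```

View pics/w12.png

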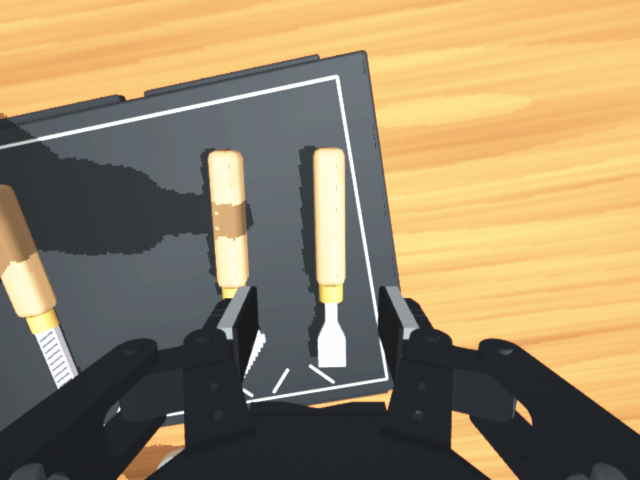

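The medium chisel's handle runs from (329,149) to (331,285). Its pale right-hand side was missing from the mask, so I'm using these edges directly. The trowel at (228,220) is untouched.

```bash
python3 - <<'E'
import pickle
from h import *
s,f=pickle.load(open("w12.pkl","rb"));c=cam(f,s['eef_pos'],s['tcp_rot']);g=f["color"]
def mid(y):
    r=g[y,305:360].astype(int).max(1)>150;x=np.where(r)[0]+305;return x.min(),x.max()
P=[]
for y in range(165,275,12):
    a,b=mid(y);p=onz(f,((a+b)/2,y),c,17+16)[:2];P.append(p)
P=np.array(P);print([mid(y) for y in (170,220,270)]);u=np.linalg.svd(P-P.mean(0))[2][0];u*=np.sign(u[0])
col=g[135:165,328].max(1);print(135+np.where(col>150)[0][0])
bt=onz(f,(329,135+np.where(col>150)[0][0]),c,17+16)[:2];q=(bt-P.mean(0))@u
print("centre",P.mean(0)+u*(q+90),np.degrees(np.arctan2(u[1],u[0])))
E
```

```text
[(np.int64(314), np.int64(354)), (np.int64(315), np.int64(359)), (np.int64(316), np.int64(345))]
147
centre [528.71352876 388.71249634] -10.93276324299503
```

```bash
python3 - <<'E'
import pickle
from h import *
s,f=pickle.load(open("w12.pkl","rb"));c=cam(f,s['eef_pos'],s['tcp_rot'])
b,a,e=[onz(f,p,c,33)[:2] for p in ((329,147),(330,170),(331,270))]
u=(e-a)/np.linalg.norm(e-a);print(a+u*((b-a)@u+90),np.degrees(np.arctan2(u[1],u[0])))
E
python3 go.py 528.4 386.3 80 171.5
```

```text
[528.56111119 388.93866185] -7.5363570334824646
at [499.6 382.3 171. ] [-180.    -0.   171.3] t 17.5 open 0.602 F [-0.7 -0.6 -0.2]
rows 2.3 dp [-0.698, 0.211, 2.273] rot [-0.006, -0.003, -0.035]
```

Request:
play_rows(dp=[[-0.7,0.25,0.8],[-0.7,0.25,1.6],[-0.7,0.25,2.2],[-0.7,0.25,2.2],[-0.7,0.25,2.2]], rot=[[0,0,-0.07],[0,0,-0.07],[0,0,-0.07],[0,0,-0.07],[0,0,-0.07]])

```text
clock: 17.92
eef_pos: [528.0, 388.1, 82.2]
tcp_rot: [-3.139, -0.002, 2.997]
contact_force: [0.2, 0.1, 0.3]
opening: 0.6
grasp_force: 0.0
```

Request:
play_rows(dp=[[0,0,0],[0,0,0],[0,0,0]], rot=[[0,0,0],[0,0,0],[0,0,0]])

```text
clock: 18.17
eef_pos: [529.5, 390.3, 85.1]
tcp_rot: [3.139, 0.002, 2.998]
contact_force: [-0.2, -0.1, 0.4]
opening: 0.597
grasp_force: 0.0
```

```bash
python3 - <<'E'
from look import look
from h import *
s,f=look("w13");c=cam(f,s['eef_pos'],s['tcp_rot']);h=cv2.cvtColor(f["color"],cv2.COLOR_RGB2HSV)
g=f["color"].astype(int);m=(g[...,0]>110)&(g[...,0]-g[...,2]>25)
def row(y):
    x=np.where(m[y,262:385])[0]+262;return x.min(),x.max(),len(x)
for y in (80,100,130,160,190,220,250,280): print(y,row(y) if m[y,262:385].any() else None)
E
python3 go.py 528.5 388 23.5 172
```

```text
80 (np.int64(384), np.int64(384), 1)
100 (np.int64(288), np.int64(332), 45)
130 (np.int64(287), np.int64(334), 48)
160 (np.int64(288), np.int64(334), 47)
190 (np.int64(289), np.int64(334), 46)
220 (np.int64(290), np.int64(334), 45)
250 (np.int64(292), np.int64(334), 43)
280 (np.int64(293), np.int64(334), 42)
at [529.3 390.2  84.8] [1.799e+02 1.000e-01 1.718e+02] t 18.22 open 0.598 F [0.  0.2 0.1]
rows 1.5 dp [0.015, -0.06, 1.532] rot [0.018, 0.018, -0.035]
```

Request:
play_rows(dp=[[0.02,-0.06,0.5],[0.02,-0.06,1.0],[0.02,-0.06,1.5],[0.02,-0.06,1.53],[0.02,-0.06,1.53]], rot=[[0,0,-0.2],[0,0,-0.2],[0,0,-0.2],[0,0,-0.2],[0,0,-0.2]])

```text
clock: 18.63
eef_pos: [526.9, 387.1, 21.5]
tcp_rot: [-3.141, -0.001, 3.019]
contact_force: [-0.7, -0.1, 0.4]
opening: 0.598
grasp_force: 0.0
```

Request:
play_rows(dp=[[0,0,0],[0,0,0],[0,0,0],[0,0,0],[0,0,0]], rot=[[0,0,0],[0,0,0],[0,0,0],[0,0,0],[0,0,0]], fingers=0.0)

```text
clock: 19.05
eef_pos: [528.5, 388.1, 23.6]
tcp_rot: [3.14, 0.002, 3.019]
contact_force: [0.3, -0.0, 6.7]
opening: 0.268
grasp_force: 50.3
```

Request:
play_rows(dp=[[0,0,-0.3],[0,0,-1],[0,0,-1.8],[0,0,-2.8],[0,0,-3.2]], rot=[[0,0,0],[0,0,0],[0,0,0],[0,0,0],[0,0,0]])

```text
clock: 19.47
eef_pos: [529.2, 388.7, 156.0]
tcp_rot: [3.137, 0.005, 3.019]
contact_force: [1.9, 0.5, -1.7]
opening: 0.273
grasp_force: 49.4
```

```bash
python3 - <<'E'
from look import look
from tools import *
s,f=look("w14");print(s['grasp_force'],s['opening'])
for n in ("w10","w14"):
    g=pickle.load(open(n+".pkl","rb"))[1]["color"].astype(int) if 0 else cv2.imread(f"pics/{n}.png")[:,:,::-1].astype(int)
    m=(g[...,0]>110)&(g[...,0]-g[...,2]>25)
    print(n,"butt row",np.where(m[40:,318])[0][0]+40,[(y,np.where(m[y,270:370])[0][[0,-1]]+270) for y in (100,150,200,250)])
E
python3 go.py 509 -133 150 182.4
```

```text
49.36242341995239 0.27265723943753734
w10 butt row 70 [(100, array([282, 352])), (150, array([283, 351])), (200, array([284, 350])), (250, array([286, 349]))]
w14 butt row 72 [(100, array([283, 354])), (150, array([284, 352])), (200, array([285, 350])), (250, array([286, 350]))]
at [530.1 389.4 157.8] [179.6   0.4 173. ] t 19.52 open 0.271 F [0.1 0.5 0.9]
rows 12.5 dp [-1.068, -13.027, 0.119] rot [0.056, 0.071, -1.568]
```

Request:
play_rows(dp=[[-0.36,-4.35,0],[-0.36,-4.35,0],[-0.36,-4.35,0],[-0.36,-4.35,0],[-0.36,-4.35,0]], rot=[[0,0,0],[0,0,0],[0,0,0],[0,0,0],[0,0,0]])

```text
clock: 19.93
eef_pos: [518.8, 207.6, 149.8]
tcp_rot: [-3.139, -0.002, 3.018]
contact_force: [-0.5, -0.4, -1.7]
opening: 0.27
grasp_force: 49.7
```

Request:
play_rows(dp=[[-0.36,-4.35,0],[-0.36,-4.35,0],[-0.36,-4.35,0],[-0.36,-4.35,0],[-0.36,-4.35,0]], rot=[[0,0,-1.57],[0,0,-1.57],[0,0,-1.57],[0,0,-1.57],[0,0,-1.57]])

```text
clock: 20.35
eef_pos: [512.6, 34.0, 150.1]
tcp_rot: [-3.14, -0.001, -3.101]
contact_force: [0.8, 0.2, -1.4]
opening: 0.271
grasp_force: 49.9
```

```bash
python3 go.py 508.7 -133.3 130 182.4
```

```text
at [512.6  34.  150.1] [-179.9   -0.  -177.7] t 20.35 open 0.271 F [ 0.8  0.2 -1.4]
rows 4.0 dp [0.264, -4.176, 0.51] rot [-0.014, -0.005, -0.017]
```

Request:
play_rows(dp=[[0.26,-4.2,0.5],[0.26,-4.2,0.5],[0.26,-4.2,0.5],[0.26,-4.2,0.5],[0.26,-4.2,0.5]], rot=[[0,0,0],[0,0,0],[0,0,0],[0,0,0],[0,0,0]])

```text
clock: 20.77
eef_pos: [510.0, -135.1, 129.6]
tcp_rot: [-3.14, 0.0, -3.103]
contact_force: [-0.8, 0.5, -1.3]
opening: 0.266
grasp_force: 50.1
```

Request:
play_rows(dp=[[0,0,0],[0,0,0],[0,0,0],[0,0,0]], rot=[[0,0,0],[0,0,0],[0,0,0],[0,0,0]])

```text
clock: 21.1
eef_pos: [510.4, -128.4, 130.0]
tcp_rot: [3.141, 0.0, -3.098]
contact_force: [0.5, -0.8, -2.1]
opening: 0.27
grasp_force: 50.1
```

```bash
python3 go.py 508.7 -133.3 50 182.4
```

```text
at [ 510.4 -128.4  130. ] [ 180.     0.  -177.5] t 21.1 open 0.27 F [ 0.5 -0.8 -2.1]
rows 1.9 dp [0.049, -0.121, 2.0] rot [0.002, 0.002, 0.018]
```

Request:
play_rows(dp=[[0.05,-0.12,0.7],[0.05,-0.12,1.5],[0.05,-0.12,2.0],[0.05,-0.12,2.0],[0.05,-0.12,2.0]], rot=[[0,0,0],[0,0,0],[0,0,0],[0,0,0],[0,0,0]])

```text
clock: 21.52
eef_pos: [507.9, -133.5, 49.3]
tcp_rot: [3.141, -0.002, -3.098]
contact_force: [0.4, 0.0, -1.3]
opening: 0.269
grasp_force: 50.1
```

Request:
play_rows(dp=[[0,0,0],[0,0,0]], rot=[[0,0,0],[0,0,0]])

```text
clock: 21.68
eef_pos: [509.7, -134.6, 51.3]
tcp_rot: [-3.141, 0.002, -3.099]
contact_force: [-0.5, 0.3, -2.3]
opening: 0.268
grasp_force: 50.1
```

```bash
python3 go.py 508.7 -133.3 22 182.4
```

```text
at [ 509.7 -134.6   51.3] [-1.800e+02  1.000e-01 -1.775e+02] t 21.68 open 0.268 F [-0.5  0.3 -2.3]
rows 0.7 dp [0.027, 0.034, 0.733] rot [-0.007, 0.023, 0.008]
```

Request:
play_rows(dp=[[0,0.03,0.4],[0,0.03,0.73],[0,0.03,0.8],[0,0.03,0.8]], rot=[[0,0,0],[0,0,0],[0,0,0],[0,0,0]])

```text
clock: 22.02
eef_pos: [508.7, -133.5, 18.3]
tcp_rot: [-3.141, 0.0, -3.099]
contact_force: [-0.5, 0.9, -0.7]
opening: 0.271
grasp_force: 50.2
```

Request:
play_rows(dp=[[0,0,0.03],[0,0,0.05],[0,0,0.05]], rot=[[0,0,0],[0,0,0],[0,0,0]])

```text
clock: 22.27
eef_pos: [509.2, -133.7, 17.5]
tcp_rot: [-3.141, 0.002, -3.1]
contact_force: [-1.7, 0.6, 10.9]
opening: 0.268
grasp_force: 51.7
```

Request:
play_rows(dp=[[0,0,-0.02],[0,0,-0.02],[0,0,-0.02],[0,0,-0.02]], rot=[[0,0,0],[0,0,0],[0,0,0],[0,0,0]], fingers=0.6)

```text
clock: 22.6
eef_pos: [508.6, -133.6, 16.9]
tcp_rot: [-3.141, 0.001, -3.1]
contact_force: [0.4, 0.1, -0.1]
opening: 0.6
grasp_force: 0.0
```

Request:
play_rows(dp=[[0,0,-0.5],[0,0,-1.5],[0,0,-2.5],[0.5,-0.7,-3.5],[1,-1.4,-4.2]], rot=[[0,0,0],[0,0,0],[0,0,0],[0,0,0],[0,0,0]])

```text
clock: 23.02
eef_pos: [477.3, -182.3, 178.1]
tcp_rot: [-3.141, 0.002, -3.097]
contact_force: [1.0, -0.8, -0.9]
opening: 0.601
grasp_force: 0.0
```

Request:
play_rows(dp=[[1.2,-0.7,-2],[1.2,-0.7,-2],[1.2,-0.7,-2],[1.2,-0.7,-2],[1.2,-0.7,-2]], rot=[[0,0,0],[0,0,0],[0,0,0],[0,0,0],[0,0,0]])

```text
clock: 23.43
eef_pos: [429.8, -212.7, 255.7]
tcp_rot: [-3.141, 0.001, -3.101]
contact_force: [-0.0, 0.1, 0.0]
opening: 0.601
grasp_force: 0.0
```

```bash
python3 - <<'E'
from look import look
import cv2
from rig import optics
s,f=look("w15");print(s['eef_pos'],s['contact_force'])
cv2.imwrite("pics/c15.png",cv2.resize(cv2.imread("pics/w15.png")[100:400,150:550],None,fx=2,fy=2))
t=optics.grab_frame("top")["color"][:,:,::-1];cv2.imwrite("pics/top1.png",cv2.resize(t[110:340,100:480],None,fx=2,fy=2))
E
```

```text
[ 429.78105667 -212.70633741  255.74568719] [-0.01696978  0.13764782  0.0497481 ]
```

View pics/c15.png

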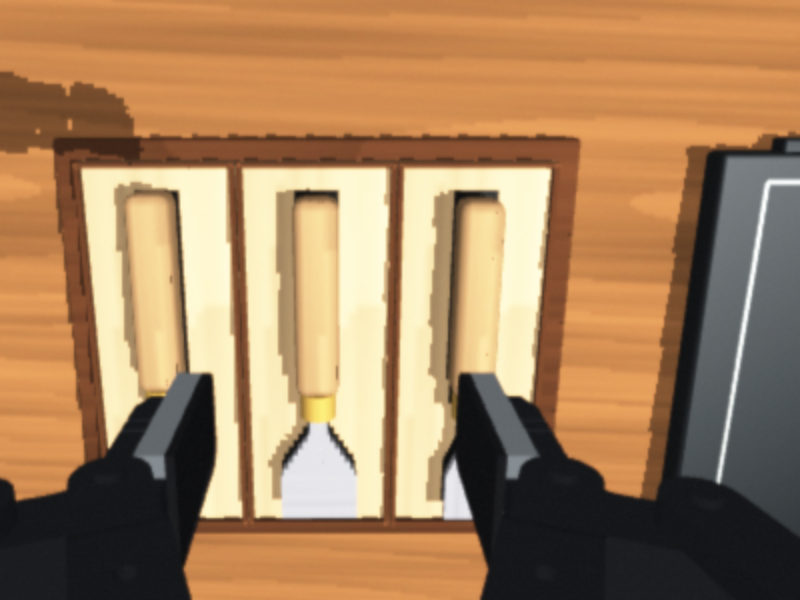

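View pics/top1.png

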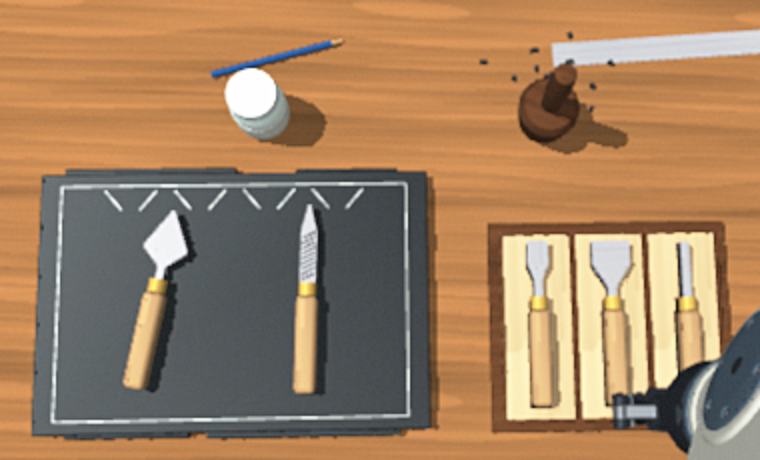

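The tray view shows all three chisels on their outlines. The thin dark margins at the butts, about 3 mm, match the handle-height parallax. The top view shows the rasp, trowel, mallet and jar unmoved.

```bash
python3 -c "
from rig import r
print(r.sign_off())"
```

```text
the job is handed in; nothing more can be done
None
```

The narrow, medium and broad chisels lie on their own outlines in the tray, blades matching to within about 3 mm. The rasp, trowel, mallet and jar are where they started, and the job is handed in at about 23.5 s.

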